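Clamp a praline mould with its thumbscrew

TASK

Slide the closed two-part plastic mould along the bed of the mould clamp until it is fully home against the back stop, then turn the knurled thumbscrew clockwise (seen from above) until its foot seats on the mould and the mould is clamped finger-tight. Stop soon after you feel the resistance rise, because overtightening cracks the mould; leave the bottles and baking tools around it where they are.

Things in the scene. Friction and masses are not known exactly. Their poses are not given: they have to be found in the camera images.
- mould_center (a point): Centre of the white plastic mould, a closed block 100 mm long (x), 56 wide (y), 24 high, 0.25 kg, with a grey parting line half-way up. It lies loose on the clamp's bed between the side rails (1.5 mm play each side), drawn 25 to 45 mm out towards the robot. The point is 12 mm above its underside; x points into the clamp; its front end face is 50 mm off along -x.
- home (a point): Fixed point of the clamp: where the mould's centre is when it is fully home. x points along the rails into the clamp (the way to slide the mould), z up. The bed's top is 12 mm below this point and 8 mm above the counter. The back stop is the face of the grey column, 50 mm off along +x. The screw's upright axis is 15 mm off along +x.
- clamp: The fixed clamp; origin on the counter right below the home point, same axes. Bed 110 mm wide, from x = -85 to 80 mm. Two side rails 100 mm long, 10 mm high above the bed and 12 mm wide, centred at y = +-35.5 mm. The column at the back carries an arm, 26 mm wide, out over the mould; arm top 60 mm above the counter.
- thumbscrew: Knurled steel thumbscrew: round head 34 mm in diameter, 20 mm high, on an upright axis above the clamp's arm. Origin at its centre, at the start 84 mm above the counter; z up along the axis, x turns with it. Clockwise from above drives it down 8 mm per turn, foot and all. It turns with about 0.04 N m and stays put; its hub is springy (1.2 N m per rad), so the head may spring back a little on release.
- boss_top (a point): Screw axis at the top of the arm's round boss (32 mm across). Below the arm the screw ends in a round rubber-faced foot, 30 mm across, turning with it. Its pad is not always set equally far, so at the start it hangs 1 to 5 mm above the mould: where it seats must be felt. Once seated, torque rises by about 0.007 N m per newton of clamping force; 10 to 15 N is right, over 25 N cracks the mould.
- bottle0: Small colour bottle, bystander: 32 mm in diameter, 75 mm high, standing; origin at the centre of its underside.
- bottle1: Bottle as before, bystander.
- bottle2: Bottle as before, bystander.
- nozzle: Steel piping nozzle, bystander: cone 26 mm across at the foot, 40 mm high, standing; origin at the centre of its underside.
- cutter: Steel ring cutter, bystander: 64 mm across, 30 mm high; origin at the centre of its underside.
- bowl: Steel measuring bowl, bystander: 100 mm across, 45 mm high; origin at the centre of its underside.
- spatula: Spatula lying on the counter, bystander; origin at its underside.
Things that resemble listed ones, but are neither listed nor needed, are in the scene too. Of the things that look like the part that bears mould_center, the larger one is meant. Leave any blue look-alike of the clamp alone.

How it is judged:
By the outcome, as a careful person would: the job done as asked, in the order asked, and still so for the second after the job is handed in, with the robot touching nothing.
It also fails if it takes over 72 s, if anything falls off the work surface, if the arm or the gripper's body presses on something with over 40 N, if the wrist force passes 120 N, or if a joint passes its speed limit or range.

ROBOT

A 6-joint arm with a two-finger parallel gripper is mounted at the origin on the work surface. World frame = base frame: x ahead of the robot, y to its left, z up, the work surface at z = 0. Lengths are in m, angles in rad, forces in N, time in s.
With the tool pointing down it reaches from about 0.3 to 0.775 m from the base axis. Payload 14.6 kg.
Tool frame: the origin (TCP) lies on the centre line of the jaws, within the pads' length; the fingertips stand 19 mm ahead of it and the grasp point (between the pads) is the TCP (ctrl.tip_reach is the distance from the TCP to the fingertips, in m); x points along the fingers, y is the direction in which the jaws open and shut, and the axes are right-handed (so a half turn about x gives the same grasp; the last joint's range is limited). The gripper opens to 94 mm and grips with 3 to 60 N. Pads are 16 mm wide; open, the fingers measure 119 mm over their backs; the gripper's body (75 mm by 177 mm) begins 78 mm behind the grasp point.
Start: joints at [-0.067, 0.3, 1.521, -0, 1.321, -0.067], TCP at [0.55, -0, 0.224] pointing down, gripper open.
Joint ranges: [-3.03, 3.03], [-0.79, 2.21], [0.23, 2.52], [-1.04, 4.18], [0, 3.07], [-2.55, 2.55]. Speed limits (rad/s): [2.22, 2.22, 2.57, 3.14, 3.14, 3.14].

INTERFACE

Orientations are given as [roll, pitch, yaw] about the fixed x, y, z axes, in that order (R = Rz(yaw) Ry(pitch) Rx(roll)).
In Python, from station import ctrl, optics, models gives the robot as it stands. The module is installed in compiled form; this text tells all that it offers.
- The arm moves only by the tool arm_command, never from a script. Its argument "deltas" is a list of rows, each an object with "translation": the shift along the tool's x, y, z in units of 25 mm (1.0 is 25 mm), a list of three; "turn": the turn, a rotation vector about the tool's x, y, z in units of 5 degrees (1.0 is 5 degrees), a list of three. In form: [{"translation": [x, y, z], "turn": [rx, ry, rz]}, ...]. A call has 1 to 12 rows; each row is the pose to reach, as a shift and turn from the pose commanded when the call began, along the tool's axes at that moment; what a row does not reach only later rows make up. A row lasts 1/12 s, in which the tool goes at most 41.7 mm and 7.16 degrees, less where a joint would pass 70% of its speed; a pose out of reach is approached as far as the arm can. A call with a gripper value outside its range is refused whole. "gripper" is the finger opening in mm, from 0 to 94, set as the call begins (left out, the last holds). The fingers move at their own pace and stop on an object; "force" is the grip in N (left out, the last holds). Time passes only in rows, so rows that repeat a pose let the fingers close. It gives the time, the measured TCP pose, the force and the opening at its end, in the units of the state.
- ctrl.get_obs(): the state, without advancing time (a new reading comes with each control period).
- optics.camera(name): name is "scene" or "side" or "wrist"; returns the picture (400x640x3 uint8, red, green, blue); there is no depth.
- optics.get_calibration(name): a dict with "K" (3x3 intrinsics, pixels), "k1" (the pictures are not rectified: a ray, as slopes to the right and down, at radius r is drawn at 1 + k1 r^2 times it, then the intrinsics apply), "origin" and "orientation" of the camera in the world. Camera axes: x right, y down, z forward; pixel columns grow to the right and rows downward; lengths in m; the calibration is good to about 2 mm. A picture is of the moment at which its call begins: read the wrist's pose just before it. get_calibration takes no time and is no camera call; for the wrist camera it gives the pose at the moment of the call.
- ctrl.hand_in(): hands the job in, once; it reports no verdict.
Trained networks look in the newest picture that a camera, given by its name, has taken for a name from the list of things; names that differ only in an ending like _2 or _b are one class to them, and where a whole thing is asked for, a point or a joint stands for the part that bears it (a point fixed in the world has none). Each returns a list of dicts, best first, with "score" (0 to 1); they miss things now and then, are a little off and sometimes report something else, mostly with a low value. They report only what shows in the picture. A call takes as long as a camera call. They do not tell look-alikes from the thing itself.
- models.look_for(target, camera): "box" ([left, top, right, bottom] in pixels, round what is visible of it).
- models.cut_out(target, camera): "pixels" (400x640 bool, what is visible of it) and "box" ([left, top, right, bottom] in pixels, round what is visible of it).
- models.mark_of(target, camera): "at" ([column, row] in pixels: a listed point, or the origin of a listed thing).
The state is a dict: "time_s": time; "qpos": joint angles; "joint_vel": joint speeds; "tau": joint torques, N m; "ee_pos": TCP position; "eef_rot": TCP orientation; "force": force on the tool from outside, world axes, zero at the start; "moment": the same for the moment, N m; "grip_width": finger opening in m.
Only numpy, scipy, OpenCV 4.12 (cv2) and the standard library are available. Lean on these libraries where they do the work, as an engineer would, in place of code of your own. Each camera call takes 0.05 s, during which the arm holds its last target.

## Working session

There is one attempt and no reset: what is moved stays moved. The work goes in short steps, Python scripts to look and compute and a tool call to move; the robot and the scene stay as the last step left them, time stands still between calls to the robot, and variables do not carry over. Pictures are saved under pics/ and viewed, and the job is handed in when it is done.

Besides the shell and the picture viewer there is one more tool, called after ">>>" as a command line: name --argument value ..., lists and objects as JSON in quotes. arm_command: Moves the arm, as the interface text tells. Its arguments: {"type":"object","properties":{"deltas":{"type":"array"},"gripper":{"type":"number"},"force":{"type":"number"}},"required":["deltas"]}

```bash
mkdir -p pics
python3 - <<'E'
from station import ctrl, optics, models
import cv2
print(ctrl.get_obs())
for c in ["scene","side","wrist"]:
    im=optics.camera(c); cv2.imwrite(f"pics/{c}0.png",im[:,:,::-1])
    print(c,optics.get_calibration(c))
    for t in ["mould_center","home","thumbscrew","boss_top","clamp"]:
        print(t,[(round(d['score'],2),[round(float(v)) for v in d['at']]) for d in models.mark_of(t,c)][:4])
E
```

```text
{'time_s': 0.0, 'qpos': array([-6.65765497e-02,  3.00455004e-01,  1.52156020e+00, -6.55949623e-06,
        1.32070049e+00, -6.66244802e-02]), 'joint_vel': array([-0.00068172, -0.00015758, -0.00097356, -0.00021035,  0.00019363,
       -0.00158068]), 'tau': array([-1.53750298e-03, -5.31805658e+01, -3.52735734e+01,  7.07558286e-02,
        2.43994006e-02, -4.79655944e-05]), 'ee_pos': array([5.49766925e-01, 2.39017665e-05, 2.23903983e-01]), 'eef_rot': array([-1.63176334,  1.56967328,  3.0806752 ]), 'force': array([0.16936846, 0.30906197, 0.39493579]), 'moment': array([0.0849229 , 0.01326983, 0.02662553]), 'grip_width': 0.09394715034802804}
scene {'K': array([[501.77588773,   0.        , 315.50075207],
       [  0.        , 501.77588773, 204.40394892],
       [  0.        ,   0.        ,   1.        ]]), 'k1': -0.044159184753584386, 'origin': array([1.29496868, 0.07754242, 1.35984093]), 'orientation': array([-2.59341169e+00,  8.57428010e-04,  1.74000635e+00])}
mould_center [(0.77, [352, 188]), (0.58, [371, 227])]
home [(0.8, [371, 239]), (0.57, [402, 165])]
thumbscrew [(0.66, [404, 156]),
[... 658 characters left out ...]
)]
boss_top [(0.85, [389, 284]), (0.61, [279, 239]), (0.33, [244, 293]), (0.3, [275, 234])]
clamp [(0.96, [389, 305]), (0.6, [288, 259])]
wrist {'K': array([[281.37622197,   0.        , 323.64658604],
       [  0.        , 281.37622197, 197.10619352],
       [  0.        ,   0.        ,   1.        ]]), 'k1': -0.041391469300183815, 'origin': array([0.55095071, 0.06906133, 0.38469472]), 'orientation': array([ 2.90094317e+00, -2.34196068e-05, -3.69789950e-04])}
mould_center [(0.74, [217, 146]), (0.67, [317, 91])]
home [(0.66, [348, 91]), (0.62, [112, 24])]
thumbscrew [(0.76, [87, 2]), (0.68, [365, 79])]
boss_top [(0.94, [98, 12]), (0.57, [364, 84])]
clamp [(0.84, [125, 29]), (0.78, [341, 87])]
```

View pics/scene0.png

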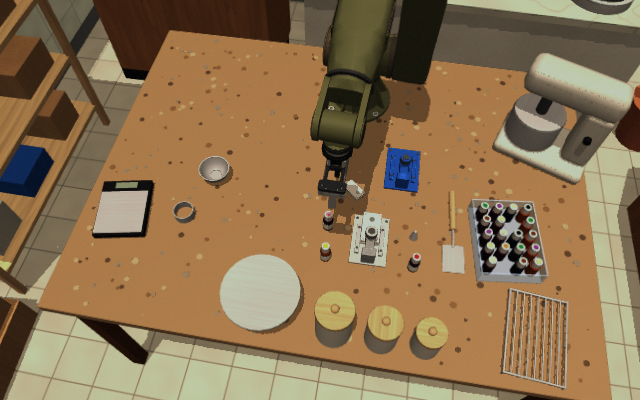

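View pics/side0.png

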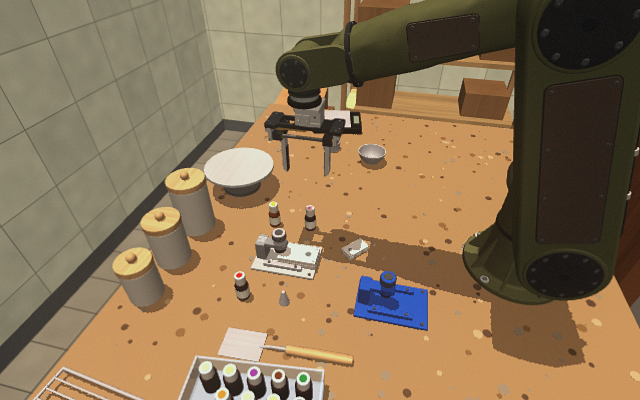

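View pics/wrist0.png

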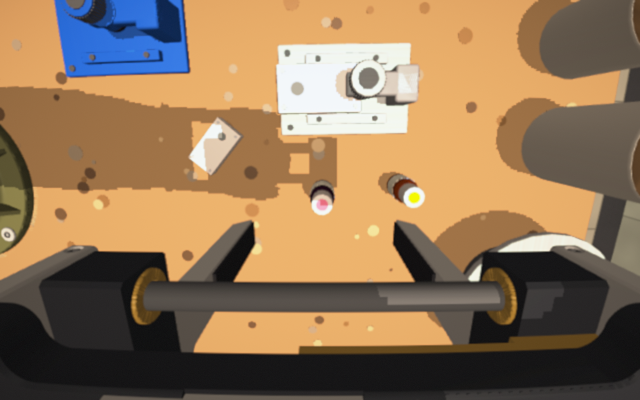

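```bash
cat > h.py <<'E'
import numpy as np, cv2
from scipy.spatial.transform import Rotation as R
from station import ctrl, optics, models
def ray(c,px,cal=None):
    cal=cal or optics.get_calibration(c)
    K=cal['K'];d=np.array([(px[0]-K[0,2])/K[0,0],(px[1]-K[1,2])/K[1,1]])
    u=d.copy()
    for _ in range(20): u=d/(1+cal['k1']*(u@u))
    v=R.from_euler('xyz',cal['orientation']).as_matrix()@np.array([u[0],u[1],1])
    return np.array(cal['origin']),v/np.linalg.norm(v)
def onz(c,px,z,cal=None):
    o,v=ray(c,px,cal); return o+v*(z-o[2])/v[2]
def tri(obs):
    A=np.zeros((3,3));b=np.zeros(3);L=[]
    for c,px in obs:
        o,v=ray(c,px);P=np.eye(3)-np.outer(v,v);A+=P;b+=P@o;L.append((o,v))
    x=np.linalg.solve(A,b)
    return x,[round(1000*np.linalg.norm(np.cross(x-o,v)),1) for o,v in L]
def proj(c,p,cal=None):
    cal=cal or optics.get_calibration(c)
    q=R.from_euler('xyz',cal['orientation']).as_matrix().T@(np.asarray(p)-cal['origin'])
    u=q[:2]/q[2];u=u*(1+cal['k1']*(u@u));K=cal['K']
    return np.array([K[0,0]*u[0]+K[0,2],K[1,1]*u[1]+K[1,2]])
E
python3 - <<'E'
from h import *
np.set_printoptions(precision=4,suppress=True)
near={'scene':(370,235),'side':(287,250),'wrist':(345,85)}
for t in ["mould_center","home","thumbscrew","boss_top","clamp"]:
    obs=[]
    for c in near:
        ds=models.mark_of(t,c)
        ds=[d for d in ds if np.hypot(*(np.array(d['at'])-near[c]))<35]
        if ds: obs.append((c,np.array(ds[0]['at'],float)))
    print(t,len(obs),tri(obs), [o[1].round(1) for o in obs])
    for o in obs: print('   z-plane',o[0],onz(o[0],o[1],{'mould_center':.02,'home':.02,'thumbscrew':.084,'boss_top':.06,'clamp':0}[t]))
for c in near:
    im=cv2.imread(f'pics/{c}0.png');x,y=near[c]
    cv2.imwrite(f'pics/{c}0c.png',cv2.resize(im[max(0,y-55):y+55,x-75:x+75],None,fx=5,fy=5,interpolation=cv2.INTER_CUBIC))
print(R.from_euler('xyz',ctrl.get_obs()['eef_rot']).as_matrix())
for t in ['bottle0','nozzle']:
  for c in near: print(t,c,[(round(d['score'],2),np.round(d['at']),onz(c,d['at'],0)) for d in models.mark_of(t,c) if d['score']>.4])
E
```

```text
mould_center 3 (array([0.5437, 0.1179, 0.0168]), [np.float64(5.0), np.float64(7.2), np.float64(4.1)]) [array([370.6, 226.9]), array([295.8, 258.3]), array([316.9,  91.2])]
   z-plane scene [0.5397 0.1177 0.02  ]
   z-plane side [0.5476 0.1266 0.02  ]
   z-plane wrist [0.5427 0.1135 0.02  ]
home 3 (array([0.5784, 0.1176, 0.0156]), [np.float64(5.1), np.float64(4.2), np.float64(4.0)]) [array([370.6, 239.3]), array([287.1, 254.4]), array([347.8,  90.8])]
   z-plane scene [0.582  0.1224 0.02  ]
   z-plane side [0.5735 0.1189 0.02  ]
   z-plane wrist [0.5806 0.114  0.02  ]
thumbscrew 3 (array([0.5954, 0.1155, 0.0881]), [np.float64(3.1), np.float64(4.2), np.float64(3.2)]) [array([368.9, 231.6]), array([276. , 233.6]), array([365.4,  79.3])]
   z-plane scene [0.592  0.1126 0.084 ]
   z-plane side [0.6008 0.1135 0.084 ]
   z-plane wrist [0.593  0.1172 0.084 ]
boss_top 3 (array([0.5966, 0.1135, 0.0623]), [np.float64(4.0), np.float64(3.7), np.float64(2.7)]) [array([368.3, 237.9]), array([279.2, 238.9]), array([364.4,  84.1])]
   z-plane scene [0.5998 0.1139 0.06  ]
   z-plane side [0.5962 0.107
[... 280 characters left out ...]
1 0.117  0.    ]
   z-plane wrist [0.5738 0.1216 0.    ]
[[-0.  1. -0.]
 [ 0. -0. -1.]
 [-1. -0. -0.]]
bottle0 scene [(0.67, array([328., 226.]), array([ 0.5475, -0.0127,  0.    ])), (0.44, array([410., 268.]), array([0.6466, 0.2496, 0.    ]))]
bottle0 side [(0.64, array([278., 224.]), array([ 0.6431, -0.0053,  0.    ])), (0.48, array([310., 227.]), array([ 0.5477, -0.0159,  0.    ]))]
bottle0 wrist [(0.96, array([396., 185.]), array([ 0.652 , -0.0085,  0.    ])), (0.81, array([323., 188.]), array([ 0.5499, -0.0118,  0.    ]))]
nozzle scene [(0.56, array([415., 238.]), array([0.5435, 0.2568, 0.    ]))]
nozzle side [(0.52, array([282., 301.]), array([0.5465, 0.2466, 0.    ]))]
nozzle wrist []
```

```bash
python3 -c "
import cv2,numpy as np
a=[cv2.imread(f'pics/{c}0c.png') for c in ('scene','side','wrist')]
print([x.shape for x in a])"
```

```text
[(550, 750, 3), (550, 750, 3), (550, 750, 3)]
```

View pics/wrist0c.png

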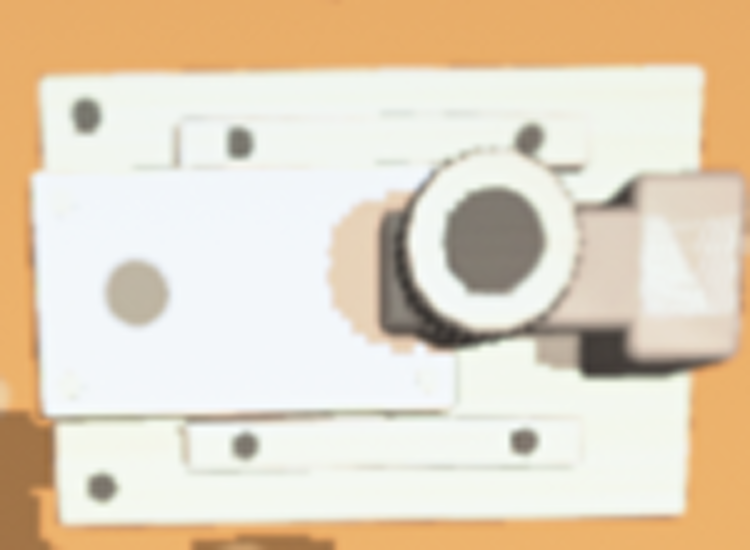

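View pics/side0c.png

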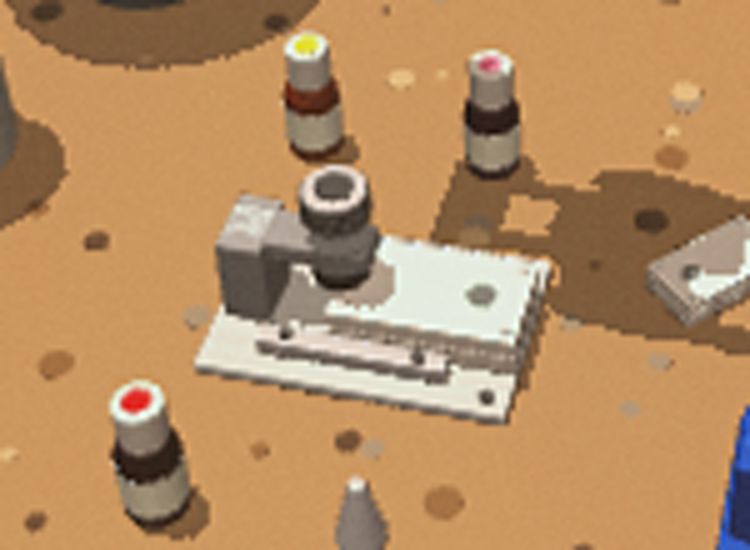

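View pics/scene0c.png

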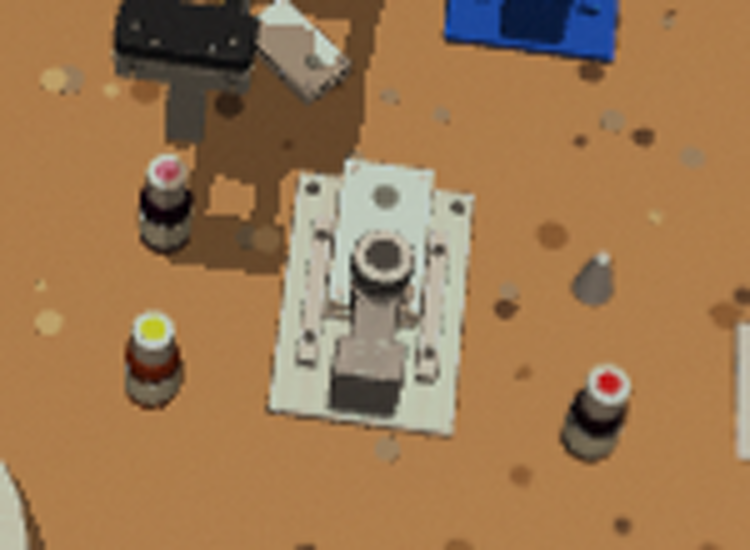

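Run:
```python
from h import *
np.set_printoptions(precision=4,suppress=True)
w=lambda x,y:(270+x/5,30+y/5)
print('bed');[print(p,onz('wrist',w(*p),.008)) for p in [(40,80),(703,68),(685,515),(60,523)]]
print('mould');[print(p,onz('wrist',w(*p),.032)) for p in [(33,173),(43,416),(455,408)]]
print('dot',onz('wrist',w(137,293),.032))
print('head top',onz('wrist',w(494,240),.094))
s=lambda x,y:(295+x/5,180+y/5)
print('scene bed');[print(p,onz('scene',s(*p),.008)) for p in [(298,172),(472,196),(453,434),(270,410)]]
print('mould');[print(p,onz('scene',s(*p),.032)) for p in [(348,160),(433,172)]]
print('head',onz('scene',s(383,251),.094))
d=lambda x,y:(212+x/5,195+y/5)
print('side bed');[print(p,onz('side',d(*p),.008)) for p in [(505,420),(197,368)]]
print('mould');[print(p,onz('side',d(*p),.032)) for p in [(515,345),(550,265),(328,310)]]
print('head',onz('side',d(334,186),.094))
```

```text
bed
(40, 80) [0.4947 0.1684 0.008 ]
(703, 68) [0.6583 0.1716 0.008 ]
(685, 515) [0.6604 0.0632 0.008 ]
(60, 523) [0.4964 0.061  0.008 ]
mould
(33, 173) [0.496  0.1419 0.032 ]
(43, 416) [0.4966 0.0869 0.032 ]
(455, 408) [0.596  0.0887 0.032 ]
dot [0.5198 0.1151 0.032 ]
head top [0.5948 0.1168 0.094 ]
scene bed
(298, 172) [0.497  0.0638 0.008 ]
(472, 196) [0.496  0.1725 0.008 ]
(453, 434) [0.6586 0.1766 0.008 ]
(270, 410) [0.6613 0.0684 0.008 ]
mould
(348, 160) [0.4976 0.0932 0.032 ]
(433, 172) [0.4973 0.1457 0.032 ]
head [0.5917 0.1195 0.094 ]
side bed
(505, 420) [0.4902 0.1721 0.008 ]
(197, 368) [0.6513 0.1763 0.008 ]
mould
(515, 345) [0.492 0.144 0.032]
(550, 265) [0.4876 0.0865 0.032 ]
(328, 310) [0.5904 0.1435 0.032 ]
head [0.5915 0.1167 0.094 ]
```

Run:
```python
from h import *
np.set_printoptions(precision=4,suppress=True)
for p in [(190,155),(215,118),(242,130),(213,174)]: print('small',onz('wrist',p,.02))
w=lambda x,y:(270+x/5,30+y/5)
s=lambda x,y:(295+x/5,180+y/5)
d=lambda x,y:(212+x/5,195+y/5)
# column top center in three views
print('column top',tri([('wrist',w(690,262)),('scene',s(367,358)),('side',d(252,212))]))
for p in [(335,305),(385,318),(432,330)]: print('canister',onz('scene',p,.12))
o=ctrl.get_obs();print(o['tau'],o['moment'],o['force'])
```

```text
small [0.3772 0.036  0.02  ]
small [0.4141 0.0822 0.02  ]
small [0.4474 0.0672 0.02  ]
small [0.4052 0.011  0.02  ]
column top (array([0.6418, 0.1173, 0.0621]), [np.float64(0.8), np.float64(3.4), np.float64(4.0)])
canister [0.8406 0.0499 0.12  ]
canister [0.8537 0.1809 0.12  ]
canister [0.8654 0.3012 0.12  ]
[  0.0005 -53.1657 -35.2915   0.0709   0.0213  -0.    ] [-0.0298  0.0204 -0.0137] [ 0.2217  0.416  -1.0101]
```

>>> arm_command --deltas '[{"translation":[0.8,-1.0,-1.6],"turn":[-1.4,0,0]},{"translation":[1.6,-2.0,-3.2],"turn":[-2.8,0,0]},{"translation":[2.4,-3.0,-4.64],"turn":[-4.2,0,0]},{"translation":[3.0,-3.4,-4.64],"turn":[-5.6,0,0]},{"translation":[3.2,-3.4,-4.64],"turn":[-7.0,0,0]},{"translation":[3.4,-3.4,-4.64],"turn":[-8.4,0,0]},{"translation":[3.6,-3.4,-4.64],"turn":[-9.8,0,0]},{"translation":[3.6,-3.4,-4.64],"turn":[-11.2,0,0]},{"translation":[3.6,-3.4,-4.64],"turn":[-12.6,0,0]},{"translation":[3.6,-3.4,-4.64],"turn":[-14.0,0,0]},{"translation":[3.6,-3.4,-4.64],"turn":[-15.4,0,0]},{"translation":[3.6,-3.4,-4.64],"turn":[-16.8,0,0]}]' --gripper 0 --force 20

```text
time_s: 2.95
ee_pos: [0.465, 0.116, 0.1345]
eef_rot: [0.473, 1.571, 0.374]
force: [1.5, -0.4, -0.9]
grip_width: 0.0173
```

>>> arm_command --deltas '[{"translation":[1.2,0,0],"turn":[-1.4,0,0]},{"translation":[2.4,0,0],"turn":[-1.4,0,0]},{"translation":[3.4,0,0],"turn":[-1.4,0,0]},{"translation":[3.98,0,0],"turn":[-1.4,0,0]},{"translation":[3.98,0,0],"turn":[-1.4,0,0]},{"translation":[3.98,0,0],"turn":[-1.4,0,0]}]'

```text
time_s: 3.45
ee_pos: [0.4649, 0.116, 0.035]
eef_rot: [-2.978, 1.57, -2.96]
force: [0.6, -1.3, 0.1]
grip_width: 0.0005
```

Run:
```python
from h import *
o=ctrl.get_obs();print(o['time_s'],o['ee_pos'],o['force'],o['tau'],o['grip_width'])
print(R.from_euler('xyz',o['eef_rot']).as_matrix().round(4))
for c in ['side','wrist']:
    cv2.imwrite(f'pics/{c}1.png',optics.camera(c)[:,:,::-1])
im=cv2.imread('pics/side1.png')[190:310,210:370]
cv2.imwrite('pics/side1c.png',cv2.resize(im,None,fx=5,fy=5))
```

```text
3.45 [0.46492011 0.11598311 0.03497213] [ 0.58247745 -1.34035903  0.08559758] [-2.59719888e-02 -4.70756829e+01 -2.43192476e+01 -3.83109946e-03
 -1.63779999e-01 -7.23912017e-04] 0.0005287238514376513
[[-9.000e-04 -1.750e-02  9.998e-01]
 [-2.000e-04  9.998e-01  1.750e-02]
 [-1.000e+00 -2.000e-04 -9.000e-04]]
```

View pics/side1c.png

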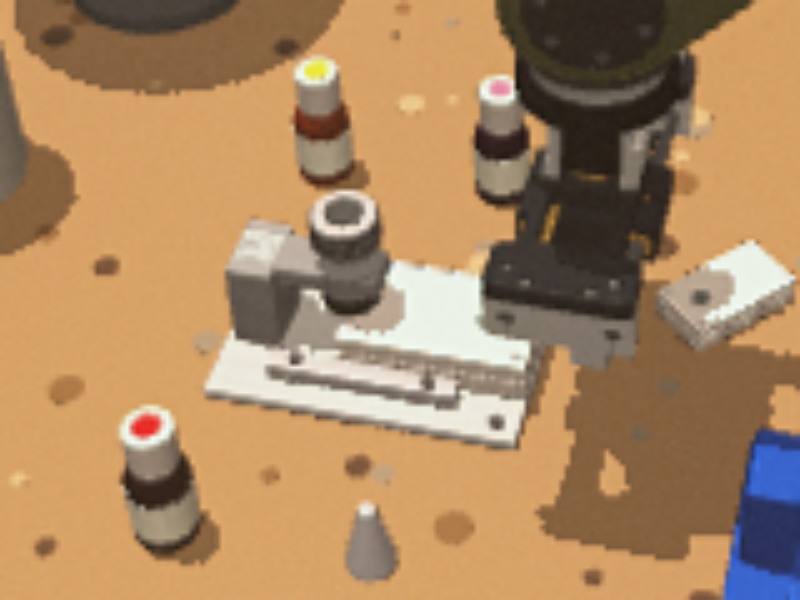

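View pics/wrist1.png

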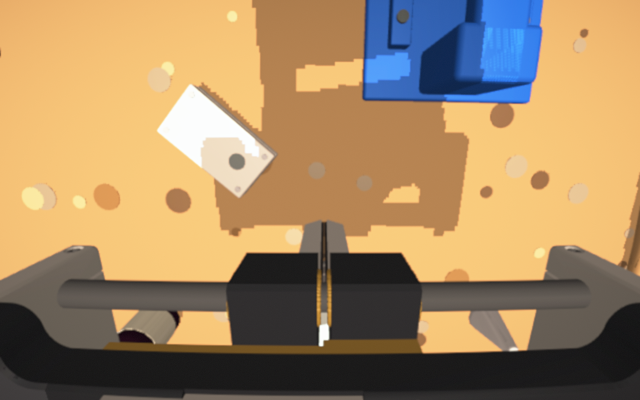

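>>> arm_command --deltas '[{"translation":[0,0,0.3],"turn":[0,0,0]},{"translation":[0,0,0.6],"turn":[0,0,0]},{"translation":[0,0,0.75],"turn":[0,0,0]},{"translation":[0,0,0.85],"turn":[0,0,0]},{"translation":[0,0,0.95],"turn":[0,0,0]},{"translation":[0,0,1.05],"turn":[0,0,0]},{"translation":[0,0,1.15],"turn":[0,0,0]},{"translation":[0,0,1.27],"turn":[0,0,0]},{"translation":[0,0,1.4],"turn":[0,0,0]},{"translation":[0,0,1.55],"turn":[0,0,0]},{"translation":[0,0,1.7],"turn":[0,0,0]},{"translation":[0,0,1.8],"turn":[0,0,0]}]'

```text
time_s: 4.55
ee_pos: [0.5105, 0.1168, 0.0349]
eef_rot: [0.146, 1.571, 0.164]
force: [-2.9, -0.2, 2.7]
grip_width: 0.0004
```

```bash
cat > st.py <<'E'
from h import *
np.set_printoptions(precision=4,suppress=True)
o=ctrl.get_obs();M=R.from_euler('xyz',o['eef_rot']).as_matrix()
print(o['time_s'],o['ee_pos'],'F',o['force'],'M',o['moment'],'tau',o['tau'],'q6',o['qpos'][5],'gw',o['grip_width'],'yaw',np.degrees(np.arctan2(M[1,1],M[0,1])))
E
python3 st.py
```

```text
4.55 [0.5105 0.1168 0.0349] F [-2.8711 -0.2077  2.6522] M [0.1071 0.3584 0.0007] tau [ -0.1863 -55.1186 -27.4692  -0.0762  -0.5749   0.0065] q6 -1.4332356894501366 gw 0.00042315600649617485 yaw 90.99596163717807
```

>>> arm_command --deltas '[{"translation":[0,0,0.06],"turn":[0,0,0]},{"translation":[0,0,0.12],"turn":[0,0,0]},{"translation":[0,0,0.18],"turn":[0,0,0]},{"translation":[0,0,0.24],"turn":[0,0,0]},{"translation":[0,0,0.28],"turn":[0,0,0]}]'

```text
time_s: 4.97
ee_pos: [0.5171, 0.1169, 0.0349]
eef_rot: [0.096, 1.571, 0.113]
force: [-2.2, 0.1, 1.1]
grip_width: 0.0004
```

>>> arm_command --deltas '[{"translation":[0,0,0.03],"turn":[0,0,0]},{"translation":[0,0,0.06],"turn":[0,0,0]}]'

```text
time_s: 5.13
ee_pos: [0.5185, 0.1169, 0.0349]
eef_rot: [2.229, 1.571, 2.247]
force: [-1.0, -0.0, 0.1]
grip_width: 0.0005
```

>>> arm_command --deltas '[{"translation":[0,0,0.03],"turn":[0,0,0]},{"translation":[0,0,0.04],"turn":[0,0,0]}]'

```text
time_s: 5.3
ee_pos: [0.5188, 0.1169, 0.0349]
eef_rot: [-3.07, 1.569, -3.052]
force: [-9.0, -0.2, 7.0]
grip_width: 0.0007
```

>>> arm_command --deltas '[{"translation":[0,0,0.02],"turn":[0,0,0]},{"translation":[0,0,0.02],"turn":[0,0,0]},{"translation":[0,0,0.02],"turn":[0,0,0]}]'

```text
time_s: 5.55
ee_pos: [0.5189, 0.117, 0.0349]
eef_rot: [-3.062, 1.568, -3.045]
force: [-11.0, -0.2, 8.9]
grip_width: 0.0005
```

```bash
python3 st.py
python3 - <<'E'
from h import *
im=optics.camera('side')[:,:,::-1];cv2.imwrite('pics/side2c.png',cv2.resize(im[215:295,235:345],None,fx=7,fy=7))
im=optics.camera('scene')[:,:,::-1];cv2.imwrite('pics/scene2c.png',cv2.resize(im[195:280,320:420],None,fx=7,fy=7))
E
```

```text
5.55 [0.5189 0.117  0.0349] F [-10.9647  -0.2069   8.9308] M [-0.0203  2.0086 -0.0176] tau [ -1.0164 -54.0711 -30.8814  -0.2354  -2.6978  -0.0082] q6 -1.4357440791361031 gw 0.0004530691070848967 yaw 91.00808116794286
```

View pics/side2c.png

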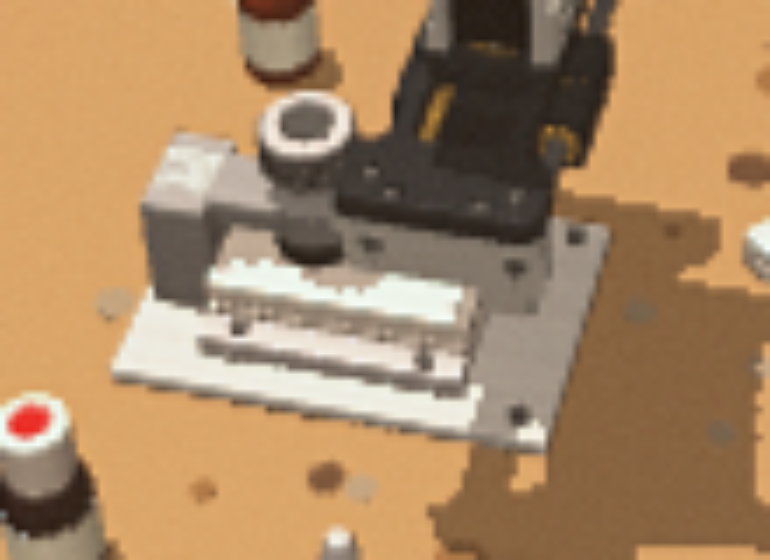

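View pics/scene2c.png

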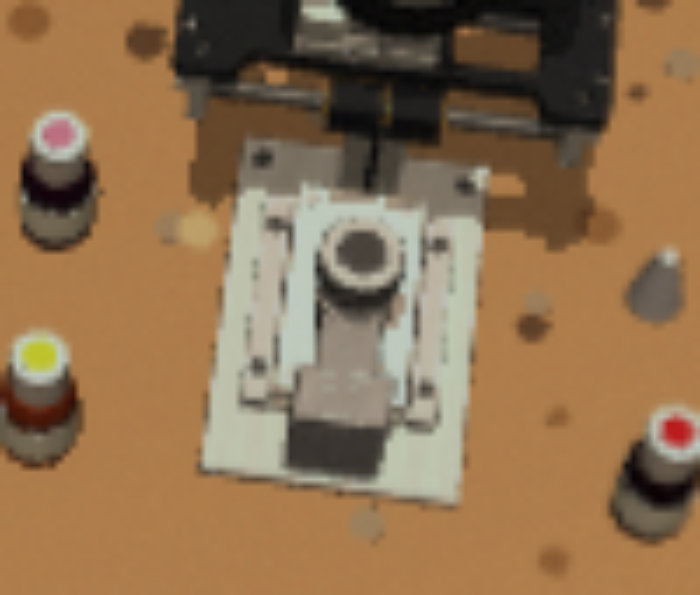

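>>> arm_command --deltas '[{"translation":[0,0,-0.3],"turn":[0,0,0]},{"translation":[-0.3,0,-0.6],"turn":[0,0,0]},{"translation":[-1.5,0,-0.6],"turn":[0,0,0]},{"translation":[-2.8,0,-0.6],"turn":[0,0,0]},{"translation":[-3.8,0,-0.3],"turn":[-1.4,0,0]},{"translation":[-4.0,-0.03,0.5],"turn":[-2.8,0,0]},{"translation":[-4.0,-0.03,1.4],"turn":[-4.2,0,0]},{"translation":[-4.0,-0.03,2.2],"turn":[-5.6,0,0]},{"translation":[-4.0,-0.03,2.8],"turn":[-7.0,0,0]},{"translation":[-4.0,-0.03,2.9],"turn":[-8.4,0,0]},{"translation":[-4.0,-0.03,2.9],"turn":[-9.8,0,0]},{"translation":[-4.0,-0.03,2.9],"turn":[-10.0,0,0]}]'

```text
time_s: 6.65
ee_pos: [0.5926, 0.1174, 0.1347]
eef_rot: [-1.043, 1.57, -0.147]
force: [-0.4, -0.1, 0.2]
grip_width: 0.0004
```

>>> arm_command --deltas '[{"translation":[0,0,0],"turn":[0,0,0]},{"translation":[0,0,0],"turn":[0,0,0]},{"translation":[0,0,0],"turn":[0,0,0]},{"translation":[0,0,0],"turn":[0,0,0]},{"translation":[0,0,0],"turn":[0,0,0]},{"translation":[0,0,0],"turn":[0,0,0]},{"translation":[0,0,0],"turn":[0,0,0]},{"translation":[0,0,0],"turn":[0,0,0]}]' --gripper 62

```text
time_s: 7.32
ee_pos: [0.5925, 0.1175, 0.135]
eef_rot: [-0.969, 1.571, -0.079]
force: [-0.4, 0.2, -0.1]
grip_width: 0.0503
```

```bash
python3 st.py
python3 - <<'E'
from h import *
im=optics.camera('wrist')[:,:,::-1];cv2.imwrite('pics/wrist3.png',im)
im=optics.camera('side')[:,:,::-1];cv2.imwrite('pics/side3c.png',cv2.resize(im[190:290,235:345],None,fx=6,fy=6))
im=optics.camera('scene')[:,:,::-1];cv2.imwrite('pics/scene3c.png',cv2.resize(im[195:280,320:420],None,fx=6,fy=6))
E
```

```text
7.3167 [0.5925 0.1175 0.135 ] F [-0.3917  0.211  -0.0867] M [ 0.1733  0.0285 -0.0063] tau [  0.0047 -62.3301 -33.2315  -0.058    0.043    0.0107] q6 -2.325483630921946 gw 0.05030048864557741 yaw 140.98295943448153
```

View pics/wrist3.png

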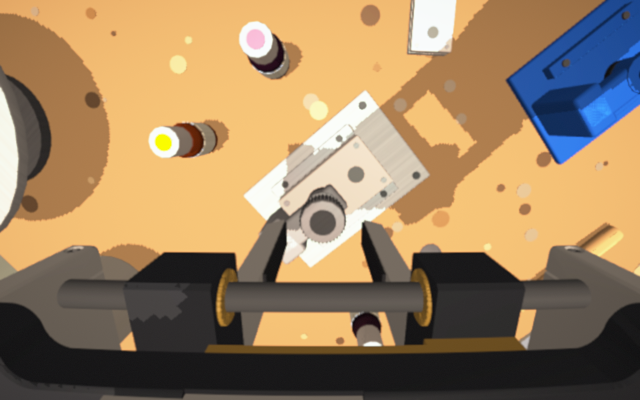

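View pics/side3c.png

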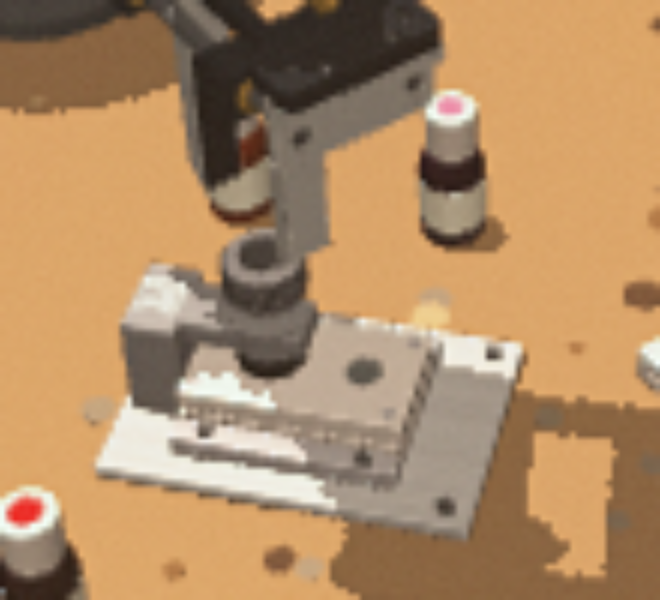

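View pics/scene3c.png

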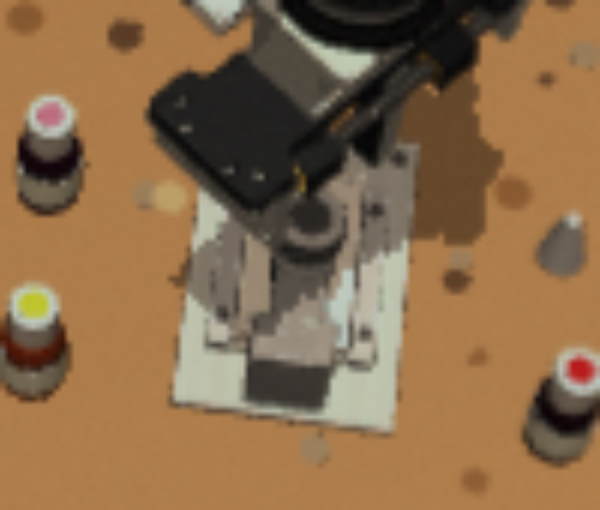

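Run:
```python
from h import *
im=cv2.imread('pics/wrist3.png');cv2.imwrite('pics/wrist3c.png',cv2.resize(im[170:270,250:400],None,fx=5,fy=5))
for p in [(323,220),(323,222)]: print(onz('wrist',p,.094))
print(proj('wrist',(.5925,.1175,.094)))
```

```text
[0.59272511 0.11592308 0.094     ]
[0.59372356 0.11715339 0.094     ]
[324.55223041 221.36786225]
```

View pics/wrist3c.png

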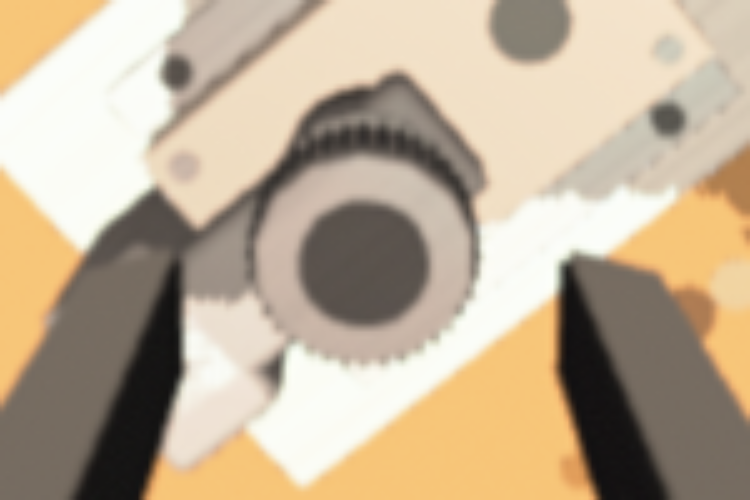

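>>> arm_command --deltas '[{"translation":[0.5,-0.04,0.01],"turn":[0,0,0]},{"translation":[1.2,-0.04,0.01],"turn":[0,0,0]},{"translation":[1.7,-0.04,0.01],"turn":[0,0,0]},{"translation":[1.84,-0.04,0.01],"turn":[0,0,0]},{"translation":[1.84,-0.04,0.01],"turn":[0,0,0]}]'

```text
time_s: 7.88
ee_pos: [0.5928, 0.1169, 0.0874]
eef_rot: [2.393, 1.568, -3.0]
force: [0.3, 0.4, -0.1]
grip_width: 0.0625
```

```bash
python3 st.py
```

```text
7.8833 [0.5928 0.1169 0.0874] F [ 0.2925  0.3514 -0.0813] M [ 0.1425  0.0155 -0.055 ] tau [ -0.0207 -62.5011 -30.8306  -0.0548  -0.2546   0.0001] q6 -2.326738193120637 gw 0.06245246715733779 yaw 140.99737155150248
```

>>> arm_command --deltas '[{"translation":[0,0,0],"turn":[0,0,0]},{"translation":[0,0,0],"turn":[0,0,0]},{"translation":[0,0,0],"turn":[0,0,0]},{"translation":[0,0,0],"turn":[0,0,0]},{"translation":[0,0,0],"turn":[0,0,0]},{"translation":[0,0,0],"turn":[0,0,0]},{"translation":[0,0,0],"turn":[0,0,0]}]' --gripper 30 --force 8

```text
time_s: 8.47
ee_pos: [0.5935, 0.1171, 0.0893]
eef_rot: [-0.558, 1.57, 0.332]
force: [-1.3, 1.1, 3.6]
grip_width: 0.0339
```

```bash
python3 st.py
```

```text
8.4667 [0.5935 0.1171 0.0893] F [-1.3003  1.1415  3.5537] M [0.2684 0.2055 0.033 ] tau [ -0.5662 -61.6844 -30.8918  -0.2499  -0.2509  -0.0008] q6 -2.3267575036772437 gw 0.033908438589874905 yaw 141.00353323327917
```

>>> arm_command --deltas '[{"translation":[0,0,0],"turn":[0,0,0]},{"translation":[0,0,0],"turn":[0,0,0]},{"translation":[0.003,0,0],"turn":[0.6,0,0]},{"translation":[0.006,0,0],"turn":[1.2,0,0]},{"translation":[0.009,0,0],"turn":[1.8,0,0]},{"translation":[0.012,0,0],"turn":[2.4,0,0]},{"translation":[0.014,0,0],"turn":[3.0,0,0]}]' --force 20

```text
time_s: 9.05
ee_pos: [0.5936, 0.1171, 0.089]
eef_rot: [-0.466, 1.57, 0.16]
force: [-1.4, 0.3, 5.4]
grip_width: 0.0332
```

```bash
python3 st.py
```

```text
9.05 [0.5936 0.1171 0.089 ] F [-1.4108  0.2694  5.429 ] M [0.1934 0.2288 0.0384] tau [ -0.4962 -60.5295 -30.2495  -0.1824  -0.2987  -1.283 ] q6 -2.062410080490595 gw 0.0331844496238127 yaw 125.85533741411837
```

>>> arm_command --deltas '[{"translation":[0.003,0,0],"turn":[0.6,0,0]},{"translation":[0.006,0,0],"turn":[1.2,0,0]},{"translation":[0.009,0,0],"turn":[1.8,0,0]},{"translation":[0.012,0,0],"turn":[2.4,0,0]},{"translation":[0.014,0,0],"turn":[3.0,0,0]}]'

```text
time_s: 9.47
ee_pos: [0.5936, 0.117, 0.0887]
eef_rot: [-0.424, 1.57, -0.06]
force: [-0.7, -0.1, 5.2]
grip_width: 0.0337
```

```bash
python3 st.py
```

```text
9.4667 [0.5936 0.117  0.0887] F [-0.6629 -0.0579  5.1647] M [0.0664 0.1847 0.077 ] tau [ -0.1597 -60.5075 -30.1426  -0.0432  -0.2445  -1.2826] q6 -1.8005941845661153 gw 0.033731538451825346 yaw 110.85606440663912
```

```bash
cat > s.py <<'E'
from h import *
np.set_printoptions(precision=3,suppress=True)
o=ctrl.get_obs();M=R.from_euler('xyz',o['eef_rot']).as_matrix()
s='%.2f z%.4f F%s Mz %.3f t6 %.4f q6 %.4f gw %.4f yaw %.2f'%(o['time_s'],o['ee_pos'][2],o['force'],o['moment'][2],o['tau'][5],o['qpos'][5],o['grip_width'],np.degrees(np.arctan2(M[1,1],M[0,1])))
print(s);open('log.txt','a').write(s+'\n')
E
python3 s.py
```

```text
9.47 z0.0887 F[-0.663 -0.058  5.165] Mz 0.077 t6 -1.2826 q6 -1.8006 gw 0.0337 yaw 110.86
```

>>> arm_command --deltas '[{"translation":[0.002,0,0],"turn":[0.5,0,0]},{"translation":[0.004,0,0],"turn":[1,0,0]}]'

```text
time_s: 9.63
ee_pos: [0.5936, 0.117, 0.0885]
eef_rot: [-0.366, 1.57, -0.089]
force: [-0.9, -0.2, 5.2]
grip_width: 0.0336
```

```bash
python3 s.py
```

```text
9.63 z0.0885 F[-0.906 -0.238  5.227] Mz 0.020 t6 -1.0203 q6 -1.7137 gw 0.0336 yaw 105.87
```

>>> arm_command --deltas '[{"translation":[0.002,0,0],"turn":[0.5,0,0]},{"translation":[0.005,0,0],"turn":[1,0,0]}]'

```text
time_s: 9.8
ee_pos: [0.5937, 0.117, 0.0884]
eef_rot: [-0.325, 1.57, -0.135]
force: [-1.3, -1.0, 5.9]
grip_width: 0.0334
```

```bash
python3 s.py
```

```text
9.80 z0.0884 F[-1.333 -1.022  5.92 ] Mz 0.076 t6 -1.0634 q6 -1.6265 gw 0.0334 yaw 100.88
```

>>> arm_command --deltas '[{"translation":[0.002,0,0],"turn":[0.5,0,0]},{"translation":[0.004,0,0],"turn":[1,0,0]},{"translation":[0.004,0,0],"turn":[1,0,0]},{"translation":[0.004,0,0],"turn":[1,0,0]}]'

```text
time_s: 10.13
ee_pos: [0.5937, 0.1169, 0.0883]
eef_rot: [-0.296, 1.57, -0.192]
force: [-0.9, -0.6, 5.4]
grip_width: 0.0334
```

```bash
python3 s.py
```

```text
10.13 z0.0883 F[-0.876 -0.6    5.368] Mz 0.015 t6 0.2396 q6 -1.5411 gw 0.0334 yaw 95.98
```

>>> arm_command --deltas '[{"translation":[0.002,0,0],"turn":[0.5,0,0]},{"translation":[0.005,0,0],"turn":[1,0,0]},{"translation":[0.005,0,0],"turn":[1,0,0]},{"translation":[0.005,0,0],"turn":[1,0,0]}]'

```text
time_s: 10.47
ee_pos: [0.5936, 0.1169, 0.0882]
eef_rot: [-0.284, 1.57, -0.267]
force: [-1.0, -1.0, 6.3]
grip_width: 0.0333
```

```bash
python3 s.py
```

```text
10.47 z0.0882 F[-1.005 -0.963  6.317] Mz 0.050 t6 0.2378 q6 -1.4538 gw 0.0333 yaw 90.98
```

>>> arm_command --deltas '[{"translation":[0.002,0,0],"turn":[0.5,0,0]},{"translation":[0.004,0,0],"turn":[1,0,0]},{"translation":[0.004,0,0],"turn":[1,0,0]},{"translation":[0.004,0,0],"turn":[1,0,0]}]'

```text
time_s: 10.8
ee_pos: [0.5937, 0.1169, 0.0881]
eef_rot: [-0.208, 1.57, -0.279]
force: [-0.8, -1.3, 5.6]
grip_width: 0.0334
```

```bash
python3 s.py
```

```text
10.80 z0.0881 F[-0.781 -1.305  5.555] Mz 0.016 t6 0.2403 q6 -1.3665 gw 0.0334 yaw 85.98
```

>>> arm_command --deltas '[{"translation":[0.002,0,0],"turn":[0.5,0,0]},{"translation":[0.005,0,0],"turn":[1,0,0]},{"translation":[0.005,0,0],"turn":[1,0,0]},{"translation":[0.005,0,0],"turn":[1,0,0]}]'

```text
time_s: 11.13
ee_pos: [0.5937, 0.1168, 0.088]
eef_rot: [-0.225, 1.57, -0.383]
force: [-1.4, -1.3, 5.7]
grip_width: 0.0337
```

```bash
python3 s.py
```

```text
11.13 z0.0880 F[-1.369 -1.276  5.687] Mz 0.006 t6 0.2498 q6 -1.2793 gw 0.0337 yaw 80.98
```

>>> arm_command --deltas '[{"translation":[0.002,0,0],"turn":[0.5,0,0]},{"translation":[0.004,0,0],"turn":[1,0,0]},{"translation":[0.004,0,0],"turn":[1,0,0]},{"translation":[0.004,0,0],"turn":[1,0,0]}]'

```text
time_s: 11.47
ee_pos: [0.5937, 0.1168, 0.0879]
eef_rot: [-0.155, 1.57, -0.4]
force: [-1.0, -1.3, 5.3]
grip_width: 0.033
```

```bash
python3 s.py
```

```text
11.47 z0.0879 F[-0.99  -1.333  5.311] Mz 0.005 t6 0.2628 q6 -1.1920 gw 0.0330 yaw 75.98
```

>>> arm_command --deltas '[{"translation":[0.002,0,0],"turn":[0.5,0,0]},{"translation":[0.005,0,0],"turn":[1,0,0]},{"translation":[0.005,0,0],"turn":[1,0,0]},{"translation":[0.005,0,0],"turn":[1,0,0]}]'

```text
time_s: 11.8
ee_pos: [0.5937, 0.1168, 0.0878]
eef_rot: [-0.145, 1.57, -0.477]
force: [-1.9, -1.4, 7.1]
grip_width: 0.0334
```

```bash
python3 s.py
```

```text
11.80 z0.0878 F[-1.922 -1.359  7.115] Mz 0.060 t6 0.2785 q6 -1.1048 gw 0.0334 yaw 70.98
```

>>> arm_command --deltas '[{"translation":[0.002,0,0],"turn":[0.5,0,0]},{"translation":[0.004,0,0],"turn":[1,0,0]},{"translation":[0.004,0,0],"turn":[1,0,0]},{"translation":[0.004,0,0],"turn":[1,0,0]}]'

```text
time_s: 12.13
ee_pos: [0.5937, 0.1168, 0.0878]
eef_rot: [-0.1, 1.57, -0.52]
force: [-1.7, -2.5, 7.8]
grip_width: 0.0334
```

```bash
python3 s.py
```

```text
12.13 z0.0878 F[-1.715 -2.501  7.751] Mz 0.064 t6 0.2934 q6 -1.0175 gw 0.0334 yaw 65.99
```

>>> arm_command --deltas '[{"translation":[0,0,0],"turn":[0,0,0]},{"translation":[0,0,0],"turn":[0,0,0]}]'

```text
time_s: 12.3
ee_pos: [0.5937, 0.1167, 0.0878]
eef_rot: [-0.1, 1.57, -0.519]
force: [-1.6, -1.6, 6.6]
grip_width: 0.0332
```

```bash
python3 s.py
python3 - <<'E'
from h import *
# camera calls advance 0.05s each: sample moment several times
L=[]
for i in range(8):
    im=optics.camera(['side','scene'][i%2]); o=ctrl.get_obs(); L.append(np.r_[o['force'],o['moment'],o['tau'][5],o['joint_vel'][5]])
    if i<2: cv2.imwrite(f'pics/{["side","scene"][i]}4c.png',cv2.resize(im[190:280,245:335] if i==0 else im[195:280,320:420],None,fx=6,fy=6)[:,:,::-1])
print(np.round(L,3)); print(np.mean(L,0).round(3))
E
```

```text
12.30 z0.0878 F[-1.623 -1.58   6.624] Mz 0.099 t6 0.0809 q6 -1.0178 gw 0.0332 yaw 66.00
[[-2.329e+00 -1.320e+00  7.067e+00 -2.930e-01  2.890e-01  3.600e-02
   8.000e-02  0.000e+00]
 [-2.063e+00 -2.209e+00  7.473e+00 -2.160e-01  3.880e-01  6.700e-02
   7.900e-02 -1.000e-03]
 [-2.942e+00 -1.498e+00  6.784e+00 -2.560e-01  3.540e-01  1.470e-01
   7.900e-02  0.000e+00]
 [-1.863e+00 -3.034e+00  7.329e+00 -2.620e-01  3.300e-01  7.800e-02
   7.900e-02 -1.000e-03]
 [-2.074e+00 -1.329e+00  8.270e+00 -2.390e-01  3.010e-01  8.400e-02
   7.900e-02  0.000e+00]
 [-1.910e+00 -2.126e+00  6.190e+00 -2.470e-01  3.270e-01  5.100e-02
   7.900e-02 -1.000e-03]
 [-3.084e+00 -2.344e+00  6.285e+00 -3.160e-01  3.070e-01  4.900e-02
   7.900e-02 -1.000e-03]
 [-2.171e+00 -2.224e+00  7.033e+00 -3.050e-01  2.920e-01  1.210e-01
   7.900e-02 -2.000e-03]]
[-2.305e+00 -2.011e+00  7.054e+00 -2.670e-01  3.240e-01  7.900e-02
  7.900e-02 -1.000e-03]
```

View pics/side4c.png

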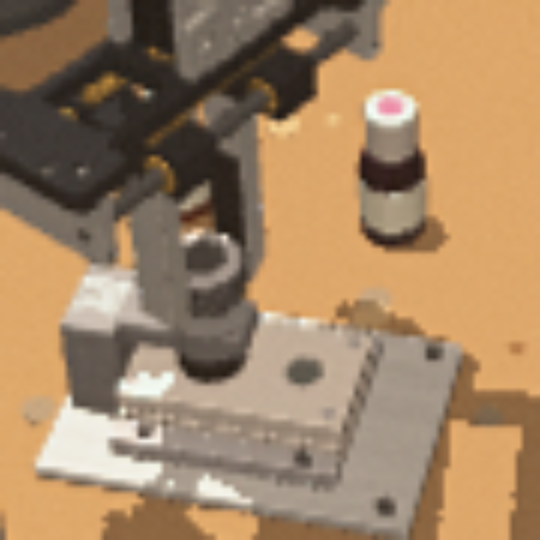

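>>> arm_command --deltas '[{"translation":[0.002,0,0],"turn":[0.5,0,0]},{"translation":[0.004,0,0],"turn":[1,0,0]},{"translation":[0.004,0,0],"turn":[1,0,0]},{"translation":[0.004,0,0],"turn":[1,0,0]},{"translation":[0.004,0,0],"turn":[1,0,0]},{"translation":[0.004,0,0],"turn":[1,0,0]}]'

```text
time_s: 13.2
ee_pos: [0.5936, 0.1167, 0.0877]
eef_rot: [-0.142, 1.57, -0.648]
force: [-2.7, -2.2, 7.3]
grip_width: 0.0339
```

```bash
python3 s.py
```

```text
13.20 z0.0877 F[-2.681 -2.161  7.285] Mz 0.152 t6 0.1001 q6 -0.9306 gw 0.0339 yaw 61.01
```

>>> arm_command --deltas '[{"translation":[0.002,0,0],"turn":[0.5,0,0]},{"translation":[0.004,0,0],"turn":[1,0,0]},{"translation":[0.004,0,0],"turn":[1,0,0]},{"translation":[0.004,0,0],"turn":[1,0,0]},{"translation":[0.004,0,0],"turn":[1,0,0]},{"translation":[0.004,0,0],"turn":[1,0,0]}]'

```text
time_s: 13.7
ee_pos: [0.5936, 0.1167, 0.0877]
eef_rot: [-0.026, 1.57, -0.619]
force: [-1.9, -1.5, 8.4]
grip_width: 0.0337
```

```bash
python3 s.py
```

```text
13.70 z0.0877 F[-1.917 -1.495  8.439] Mz 0.166 t6 0.1168 q6 -0.8433 gw 0.0337 yaw 56.00
```

Run:
```python
from h import *
L=[]
for i in range(12):
    im=optics.camera('side'); o=ctrl.get_obs(); L.append(np.r_[o['force'],o['moment'],o['tau'][5]])
print(np.mean(L,0).round(4),np.std(L,0).round(3)); print(L[-1][-1])
```

```text
[-2.5174 -2.2174  7.9139 -0.3857  0.4544  0.1148  0.1152] [0.517 0.303 0.541 0.027 0.033 0.023 0.   ]
0.11523749213665724
```

>>> arm_command --deltas '[{"translation":[0.001,0,0],"turn":[0.2,0,0]},{"translation":[0.002,0,0],"turn":[0.4,0,0]},{"translation":[0.002,0,0],"turn":[0.4,0,0]},{"translation":[0.002,0,0],"turn":[0.4,0,0]},{"translation":[0.002,0,0],"turn":[0.4,0,0]},{"translation":[0.002,0,0],"turn":[0.4,0,0]}]'

```text
time_s: 14.8
ee_pos: [0.5936, 0.1167, 0.0876]
eef_rot: [-0.013, 1.57, -0.641]
force: [-2.8, -2.8, 8.5]
grip_width: 0.034
```

```bash
python3 s.py
```

```text
14.80 z0.0876 F[-2.818 -2.81   8.467] Mz 0.124 t6 0.1257 q6 -0.8084 gw 0.0340 yaw 54.01
```

>>> arm_command --deltas '[{"translation":[0,0,0],"turn":[0,0,0]},{"translation":[0,0,0],"turn":[0,0,0]},{"translation":[0,0,0],"turn":[0,0,0]},{"translation":[0,0,0],"turn":[0,0,0]},{"translation":[0,0,0],"turn":[0,0,0]},{"translation":[0,0,0],"turn":[0,0,0]},{"translation":[0,0,0],"turn":[0,0,0]},{"translation":[0,0,0],"turn":[0,0,0]}]' --gripper 60

```text
time_s: 15.47
ee_pos: [0.5934, 0.117, 0.087]
eef_rot: [-2.44, 1.571, -3.068]
force: [-1.0, -0.8, -0.8]
grip_width: 0.06
```

```bash
python3 s.py
```

```text
15.47 z0.0870 F[-0.996 -0.753 -0.792] Mz 0.030 t6 0.0001 q6 -0.8083 gw 0.0600 yaw 54.00
```

>>> arm_command --deltas '[{"translation":[-0.4,0,0],"turn":[0,0,0]},{"translation":[-1.2,0,0],"turn":[0,0,0]},{"translation":[-2.2,0,0],"turn":[0,0,0]},{"translation":[-3.2,0,0],"turn":[0,0,0]},{"translation":[-4.0,0,-1.0],"turn":[0,0,0]},{"translation":[-4.4,0,-2.2],"turn":[0,0,0]},{"translation":[-4.4,0,-3.4],"turn":[0,0,0]},{"translation":[-4.4,0,-4.4],"turn":[0,0,0]},{"translation":[-4.4,0,-4.8],"turn":[0,0,0]},{"translation":[-4.4,0,-4.8],"turn":[0,0,0]}]'

```text
time_s: 16.3
ee_pos: [0.4954, 0.1886, 0.198]
eef_rot: [0.986, 1.57, 0.36]
force: [1.1, 0.4, 0.5]
grip_width: 0.0597
```

```bash
python3 s.py
python3 - <<'E'
from h import *
a=optics.camera('side')[190:310,215:345,::-1];b=optics.camera('scene')[180:290,310:430,::-1]
cv2.imwrite('pics/side5c.png',cv2.resize(a,None,fx=6,fy=4.9 and 6)[:600]);cv2.imwrite('pics/scene5c.png',cv2.resize(b,None,fx=5,fy=5))
cv2.imwrite('pics/wrist5.png',optics.camera('wrist')[:,:,::-1])
E
```

```text
16.30 z0.1980 F[1.107 0.387 0.523] Mz 0.026 t6 0.4941 q6 -0.6498 gw 0.0597 yaw 54.11
```

View pics/side5c.png

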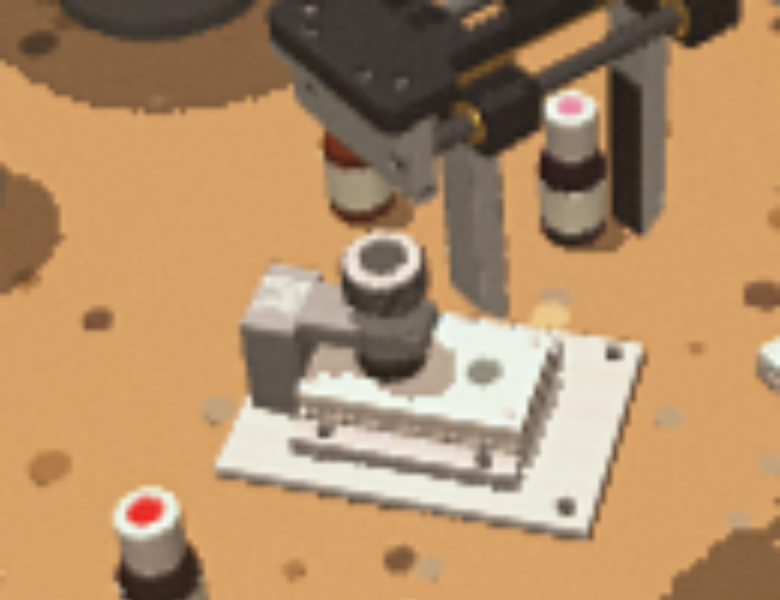

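View pics/scene5c.png

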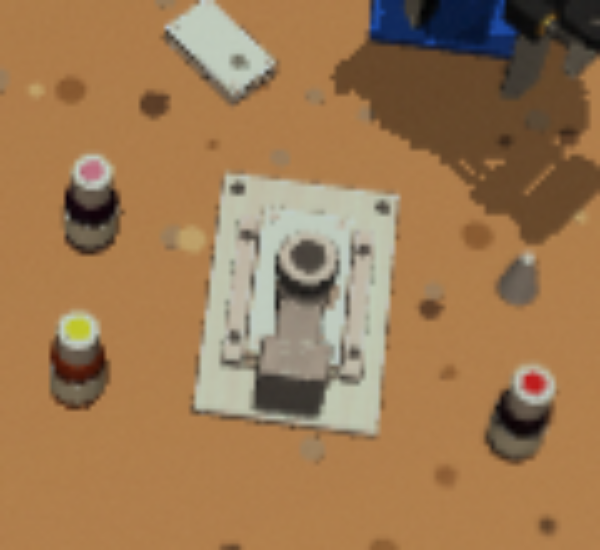

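View pics/wrist5.png

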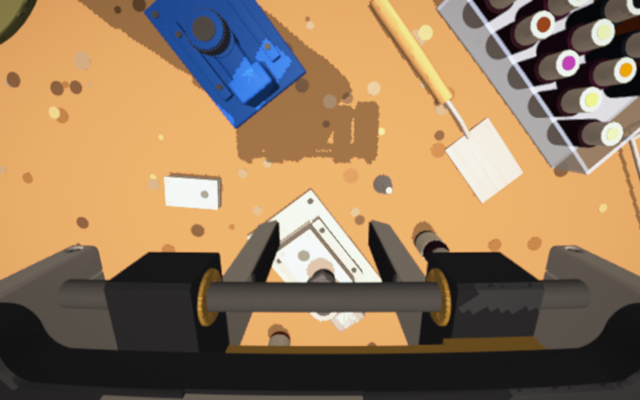

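```bash
python3 -c "
from station import ctrl
print(ctrl.get_obs()['joint_vel'].round(3)); print(ctrl.hand_in())"
```

```text
[-0.01   0.01  -0.001 -0.    -0.001  0.003]
the job is handed in; nothing more can be done
None
```

I slid the large white mould about 30 mm home, clamped it with the thumbscrew and handed the job in at about 16.5 s of the 72 s allowed.

- **Mould home:** I pushed it with closed fingers until it met a hard stop at about 11 N. The pictures afterwards show its front end level with the rail ends; the back face itself was out of view.
- **Clamping:** I turned the screw about 87° clockwise. Resistance began to rise after about 57°. I stopped when the wrist joint torque read 0.126 N m at rest. Just before the last 2° of turn, the averaged wrist moment agreed with it (0.115 N m each).
- **Clamping force:** I estimate 12 to 14 N, within the 10 to 15 N wanted. The range is there because my free-running torque came out near 0.026 N m rather than the stated 0.04. The rise in torque was gradual, not sharp.
- **After release:** The gripper is open and clear, with the contact torque back to about zero. In the last pictures the mould and foot are in place. The three bottles, the nozzle, the spatula, the blue clamp and the small look-alike mould look undisturbed. I did not check the bowl and cutter again, but the arm never went near them.

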